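# Pin the hold-down bar over a cube mould on a vibrating table

## Robot

A 6-joint arm with a two-finger parallel gripper is mounted at the origin on a cart in front of the work surface, level with it; the furniture and walls round the work are solid. World frame = base frame: x ahead of the robot, y to its left, z up, the work surface at z = 0. Lengths are in mm, angles in degrees, forces in N, time in s.
With the tool pointing down it reaches from about 300 to 850 mm from the base axis. Payload 4.2 kg.
Tool frame: the origin (TCP) lies at the centre of the arm's flange, where the gripper is bolted on; the fingertips stand 191 mm ahead of it and the grasp point (between the pads) lies 172 mm ahead of it; z points along the fingers, y is the direction in which the jaws open and shut (so a half turn about z gives the same grasp; the last joint's range is limited). The gripper opens to 91 mm and grips with 3 to 60 N. Pads are 32 mm wide; open, the fingers measure 118 mm over their backs; the gripper's body (76 mm by 178 mm) begins 60 mm behind the grasp point.
Start: joints at [66.005, 18.312, 89.639, -0, 72.044, -1.146], TCP at [223.276, 529.878, 404.776] pointing down, gripper open.
Joint ranges: [-177.97, 177.97], [-48.28, 115.42], [12.27, 149.76], [-77.06, 257.06], [2.81, 150.46], [-146.56, 146.56]. Speed limits (degrees/s): [147.25, 147.25, 180, 180, 180, 180].

## Interface

Orientations are given as [roll, pitch, yaw] about the fixed x, y, z axes, in that order (R = Rz(yaw) Ry(pitch) Rx(roll)).
In Python, from workcell import status, vision, ticket gives the robot as it stands.
- The arm moves only by the shell command python3 -m jog 'ROWS' [FORCE]. ROWS is JSON, a list of rows, each a list of 7 numbers: the finger opening in m, from 0 to 0.0912, then the shift along the tool's x, y, z in m, then the turn, a rotation vector about the tool's x, y, z in rad. A call has 1 to 12 rows; each row shifts and turns the commanded pose from where the row before left it, along the tool's axes as they then stand; what a row does not reach is not made up. A row lasts 1/8 s, in which the tool goes at most 62.5 mm and 10.7 degrees, less where a joint would pass 70% of its speed; a pose out of reach is approached as far as the arm can. A call with a gripper value outside its range is refused whole. The fingers move at their own pace and stop on an object; FORCE is the grip in N (left out, the last holds). Time passes only in rows, so rows that do not move let the fingers close. It gives the time, the measured TCP pose, the force and the opening at its end, in the units of the state.
- status.state(): the state, without advancing time (a new reading comes with each control period).
- vision.grab_frame(name): name is "scene" or "top" or "wrist"; returns a dict with "color" (384x512x3 uint8, blue, green, red), "depth" (384x512 float32, mm along the optical axis (not along the pixel's ray), 0 where there is no reading), "fov_y" (degrees; the focal length in pixels is half the picture's height over the tangent of half this angle, whatever the lens; pixels are square), "cx", "cy" (the principal point, pixels), "pose" (4x4, takes a point from camera to world coordinates). Camera axes: x right, y down, z forward; pixel columns grow to the right and rows downward; lengths in mm; the calibration is good to about 2 mm. A picture is of the moment at which its call begins.
- ticket.job_done(): hands the job in, once; it reports no verdict.
Trained networks look in the newest picture that a camera, given by its name, has taken for a name from the list of things; names that differ only in an ending like _2 or _b are one class to them, and where a whole thing is asked for, a point or a joint stands for the part that bears it (a point fixed in the world has none). Each returns a list of dicts, best first, with "p" (0 to 1); they miss things now and then, are a little off and sometimes report something else, mostly with a low value. They report only what shows in the picture. A call takes as long as a camera call.
- vision.find_in(camera, label): "location" ([x, y, z] in mm, in world coordinates, good to about 4 mm: the middle of the surface that is visible of it).
- vision.silhouettes(camera, label): "pixels" (384x512 bool, what is visible of it).
The state is a dict: "time_s": time; "qpos": joint angles; "qvel": joint speeds; "effort": joint torques, N m; "ee_pos": TCP position; "ee_rot": TCP orientation; "force": force on the tool from outside, world axes, zero at the start; "torque": the same for the moment, N m; "gripper_width": finger opening in mm.
Only numpy, scipy, OpenCV 4.12 (cv2) and the standard library are available. Lean on these libraries where they do the work, as an engineer would, in place of code of your own. Each camera call takes 0.05 s, during which the arm holds its last target.

## Task

Clamp the black cube mould on the vibrating table, ready for filling: swing the hold-down bar across it into the green clevis, take the red-headed lock pin out of its wooden block and put it down through the upper ear, the eye at the end of the bar and the lower ear, until its collar sits fully home on top of the clevis, and leave it there. The brass eye link on the bar is loose on its rivet and will not be in line: rest the pin on it lightly and ease the bar to and fro until the pin drops through, then press the pin home past the spring ball, and never force it. Do not shift the mould, and leave the sample tin, the mortar cube and the spanner where they are.

Things in the scene. Friction and masses are not known exactly. Their poses are not given: they have to be found in the camera images.
- vibrating_table: Steel plate 200 (x) x 236 (y) mm on rubber mounts, fixed on the bench; its top is 30 mm above the bench. Origin at the middle of its underside, z up, x away from the robot and y to its left at yaw 0. It carries the mould in the middle, the bar's hinge post at (0, 85) mm and the green clevis post at (0, -85) mm.
- clevis_top (a point): Mouth of the upright 14 mm hole in the clevis's upper ear, on the ear's top face, 132 mm above the bench, at (0, -85) mm on the table; axes as the table's. The ear is 18 mm thick, 36 mm wide in y. The clevis is open to the front (-x), where the bar comes in; a web closes its back.
- lower_ear (a point): Mouth of the 14 mm hole in the lower ear, straight below clevis_top, 94 mm above the bench; the ear is 14 mm thick. In this hole, 87 mm above the bench, a spring ball stands out from the -y side and keeps the pin from shaking out: a pin that drops catches on it some 6 to 17 mm short of home and must be pressed past it (up to about 10 N).
- bar_hinge (a point): On the vertical hinge axis of the hold-down bar, at (0, 85) mm on the table, at the height of the bar's underside, 98 mm above the bench. Axes as the table's.
- hold_bar (a joint): Angle of the steel hold-down bar (rad): 0 straight across the mould along the table's y; it grows as the free end swings open to the front (-x) of the table, up to 1.3; a stop ends it at -0.05. It stays where it is left (3 N at the knob moves it). The bar is 30 mm wide, from 98 to 110 mm above the bench.
- bar_knob (a point): Grip point of the bar's upright black knob, a round grip 22 mm in diameter from 126 to 172 mm above the bench; the point is on its axis, 153 mm above the bench, 92 mm from the hinge axis, 78 mm from the eye. Axes turn with the bar, at joint 0 as the table's.
- link_rivet (a point): Rivet of the brass eye link, on the bar's top face 120 mm from the hinge axis. The link is 12 mm thick, 44 mm wide, with an upright 14 mm hole 50 mm beyond the rivet. It turns stiffly (3 N at the hole) and lies over to one side, the hole up to 11 mm off the bar's middle line; its angle is not reported. A pin just standing on it does not drag it.
- pin_block: Light wooden block, 50 x 90 mm in plan, 64 mm high, fixed on the bench, with two holes 44 mm apart along its y; the lock pin stands in one of them. Origin at the centre of its underside.
- lock_pin: Loose pin, 0.14 kg, upright in the block. Origin on its axis at the collar's underside, z up. Steel shank 12 mm in diameter, 56 mm long below the collar, nose bevelled to 9.2 mm; collar 30 mm wide, 5 mm thick; red round head 23 mm wide, 5 to 41 mm above the origin. Home: origin at clevis_top. Standing on the link, not yet through: origin 34 mm above clevis_top.
- cube_mould: Black open two-gang cube mould, loose on the table plate, 160 mm long across the bar's line, 93 mm wide, 62 mm high, its rim 92 mm above the bench, 2 mm under the rubber pad of the closed bar. Origin at the centre of its underside.
- sample_tin: Bystander: round aluminium sample tin with a lid, 59 mm in diameter, 38 mm high, to the right of the table; origin at the centre of its underside.
- mortar_cube: Bystander: grey 50 mm mortar cube to the right of the table; origin at the centre of its underside.
- spanner: Bystander: steel spanner, 32 x 198 x 8 mm, lying along the front edge of the bench; origin at the middle of its underside.

How it is judged (in metres and radians):
At the end, for the whole second after the job is handed in: The underside of the pin's collar is on the upper ear (not over 2 mm above it), the pin is upright (within 0.1 rad) in the clevis holes (its axis within 3 mm), the bar lies across within 0.09 rad, so that its eye is on the pin, and the pin is still (z of lock_pin in the frame of clevis_top between -0.003 and 0.002 m and horizontal distance between lock_pin and clevis_top below 0.003 m and angle between lock_pin's own z axis and vertical below 0.1 rad and value of joint hold_bar between -0.09 and 0.09 rad and linear speed of lock_pin below 0.01 m/s); the robot touches nothing.
It fails at once if the pin is forced: the contact forces between the pin and the table with its clevis, bar and link add up to over 60 N (the spring ball's squeeze makes up about 20 N of them) (contact force between lock_pin and vibrating_table above 60 N).
It fails at once if the mould is shifted by more than 10 mm (distance of cube_mould from where it was at the start of the episode above 0.01 m).
It fails at once if the tin, cube or spanner is moved by more than 20 mm (distance of any of sample_tin, mortar_cube, spanner from where it was at the start of the episode above 0.02 m).
It also fails if it takes over 72 s, if anything falls off the work surface, if the arm or the gripper's body presses on something with over 40 N, if the wrist force passes 120 N, or if a joint passes its speed limit or range.

## Working session

There is one attempt and no reset: what is moved stays moved. The work goes in short steps, Python scripts to look and compute and a shell command to move; the robot and the scene stay as the last step left them, time stands still between calls to the robot, and variables do not carry over. Pictures are saved under pics/ and viewed, and the job is handed in when it is done.

```bash
ls; mkdir -p pics
cat > h.py <<'E'
import numpy as np,cv2
from workcell import status,vision,ticket
def grab(n,fn=None):
    f=vision.grab_frame(n)
    if fn: cv2.imwrite('pics/'+fn,f['color'])
    return f
def K(f): return 192/np.tan(np.radians(f['fov_y']/2))
def world(f,u,v,d):
    k=K(f); p=np.array([(u-f['cx'])*d/k,(v-f['cy'])*d/k,d,1.0]); return (f['pose']@p)[:3]
def at_z(f,u,v,z):
    k=K(f); r=f['pose'][:3,:3]@np.array([(u-f['cx'])/k,(v-f['cy'])/k,1.]); o=f['pose'][:3,3]
    return o+r*(z-o[2])/r[2]
def proj(f,p):
    c=np.linalg.inv(f['pose'])@np.append(p,1.); k=K(f); return f['cx']+k*c[0]/c[2],f['cy']+k*c[1]/c[2]
def cloud(f,m):
    v,u=np.nonzero(m&(f['depth']>0)); d=f['depth'][v,u]; k=K(f)
    P=np.stack([(u-f['cx'])*d/k,(v-f['cy'])*d/k,d,np.ones_like(d)]); return (f['pose']@P)[:3].T
E
python3 - <<'E'
from h import *
s=status.state(); print({k:np.round(v,3) for k,v in s.items()})
for c in ['scene','top','wrist']:
    f=grab(c,c+'0.png'); print(c,np.round(f['pose'],3).tolist(),f['fov_y'],f['cx'],f['cy'])
    for l in ['vibrating_table','bar_knob','link_rivet','pin_block','lock_pin','cube_mould','sample_tin','mortar_cube','spanner']:
        print(l,[(np.round(r['location'],0).tolist(),round(r['p'],2)) for r in vision.find_in(c,l)[:2]])
E
```

```text
pics
{'time_s': np.float64(0.0), 'qpos': array([ 6.6006e+01,  1.8350e+01,  8.9707e+01, -1.0000e-03,  7.2042e+01,
       -1.1460e+00]), 'qvel': array([-0.092,  0.04 ,  0.088, -0.027, -0.013, -0.078]), 'effort': array([ -0.   , -41.247, -23.197,   0.073,   0.046,  -0.   ]), 'ee_pos': array([223.194, 529.727, 403.926]), 'ee_rot': array([-1.79900e+02, -2.00000e-03,  1.57153e+02]), 'force': array([ 0.621, -0.908, -0.372]), 'torque': array([-0.005,  0.001, -0.024]), 'gripper_width': np.float64(91.23)}
scene [[0.466, -0.392, 0.793, -312.833], [-0.885, -0.226, 0.408, -471.234], [0.019, -0.892, -0.452, 569.775], [0.0, 0.0, 0.0, 1.0]] 53.601422726385 249.74596058859936 187.87906525455165
vibrating_table [([445.0, -138.0, 36.0], 0.68)]
bar_knob [([446.0, -110.0, 110.0], 0.59)]
link_rivet [([442.0, -111.0, 109.0], 0.96)]
pin_block [([430.0, 220.0, 38.0], 0.85), ([401.0, -363.0, 36.0], 0.59)]
lock_pin [([422.0, 245.0, 88.0], 0.56)]
cube_mould [([437.0, -112.0, 76.0], 0.85)]
sample_tin [([398.0, -363.0, 40.0], 0.64)]
mortar_cube [([476.0, -417.0, 42.0], 0.77), ([364.0, 267.0, 9.0], 0.16)]
spanner 
[... 252 characters left out ...]
 0.57)]
bar_knob [([452.0, -101.0, 110.0], 0.66)]
link_rivet [([447.0, -102.0, 112.0], 0.8)]
pin_block [([441.0, 221.0, 64.0], 0.63)]
lock_pin [([428.0, 247.0, 104.0], 0.51)]
cube_mould [([361.0, 267.0, 4.0], 0.71), ([525.0, -92.0, 47.0], 0.62)]
sample_tin [([410.0, -353.0, 37.0], 0.64)]
mortar_cube [([495.0, -415.0, 51.0], 0.73)]
spanner [([359.0, 268.0, 1.0], 0.83)]
wrist [[0.388, 0.891, 0.237, 155.551], [0.922, -0.375, -0.1, 557.769], [0.0, 0.257, -0.966, 383.915], [0.0, 0.0, 0.0, 1.0]] 68.35320594974596 255.9297160913286 190.97946326787005
vibrating_table []
bar_knob []
link_rivet []
pin_block []
lock_pin []
cube_mould []
sample_tin []
mortar_cube []
spanner [([352.0, 354.0, 6.0], 0.52)]
```

View pics/scene0.png

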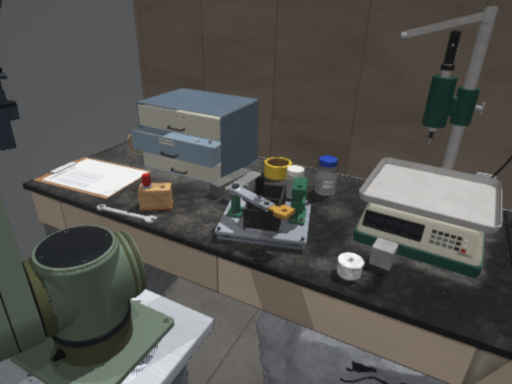

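View pics/top0.png

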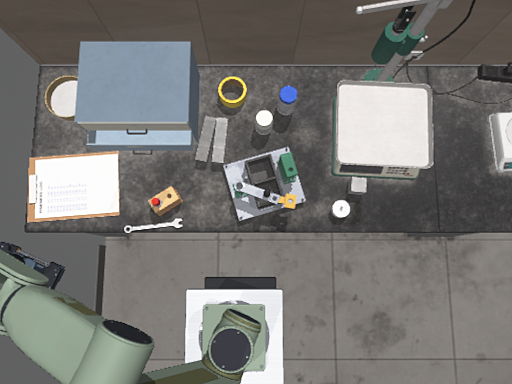

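View pics/wrist0.png

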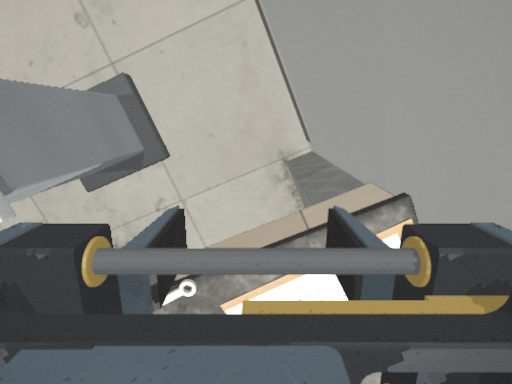

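The scene and top views show the table at about (265,185) in the top picture, turned by some 15–20°. The bar is open to the front, the pin's red head is at (155,201), and the tin and cube are at the right. I'll zoom in to measure.

Run:
```python
from h import *
f=grab('top'); g=grab('scene')
a=cv2.resize(f['color'][140:230,210:320],None,fx=6,fy=6,interpolation=cv2.INTER_CUBIC); cv2.imwrite('pics/topz.png',a)
a=cv2.resize(g['color'][160:255,205:325],None,fx=6,fy=6,interpolation=cv2.INTER_CUBIC); cv2.imwrite('pics/scz.png',a)
a=cv2.resize(f['color'][180:220,140:190],None,fx=10,fy=10,interpolation=cv2.INTER_CUBIC); cv2.imwrite('pics/pinz.png',a)
# green clevis top by colour+height
hsv=cv2.cvtColor(f['color'],cv2.COLOR_BGR2HSV)
P=cloud(f,np.ones((384,512),bool)).reshape(-1,3) if (f['depth']>0).all() else None
dm=f['depth']>0
v,u=np.nonzero(dm); P=cloud(f,dm); c=hsv[v,u]
roi=(P[:,0]>330)&(P[:,0]<620)&(P[:,1]>-260)&(P[:,1]<60)
gr=roi&(c[:,0]>55)&(c[:,0]<95)&(c[:,1]>90)&(P[:,2]>60)
Q=P[gr]; print('green',len(Q))
t=Q[(Q[:,2]>125)]; print('top ear',len(t),t.mean(0),t.min(0),t.max(0))
pl=roi&(abs(P[:,2]-30)<4)
r=cv2.minAreaRect(P[pl][:,:2].astype(np.float32)); print('plate',r,pl.sum())
rd=(P[:,0]>380)&(P[:,0]<480)&(P[:,1]>170)&(P[:,1]<290)
red=rd&((c[:,0]<8)|(c[:,0]>172))&(c[:,1]>150); R=P[red];print('red',len(R),R.mean(0),R.min(0),R.max(0))
b=rd&(abs(P[:,2]-64)<4); print('block',cv2.minAreaRect(P[b][:,:2].astype(np.float32)))
kn=roi&(P[:,2]>150); print('knob>150',kn.sum(),P[kn].mean(0) if kn.any() else None, P[kn].max(0))
```

```text
green 234
top ear 223 [ 545.71252592 -174.43633419  131.3511776 ] [ 505.41207239 -198.83540259  125.11042997] [ 581.87998813 -149.07976031  136.95948359]
plate ((523.6560668945312, -85.78858947753906), (246.47210693359375, 247.1085662841797), 16.454042434692383) 1518
red 47 [430.27693654 251.34300218  99.86133985] [420.137083   242.64205007  65.47662221] [445.78859491 261.71444628 109.61947512]
block ((441.4992980957031, 234.8892364501953), (50.77587890625, 90.44902801513672), 31.425838470458984)
knob>150 42 [ 446.51595437 -102.15121411  169.36335804] [458.53309789 -92.99144807 176.94264511]
```

View pics/topz.png

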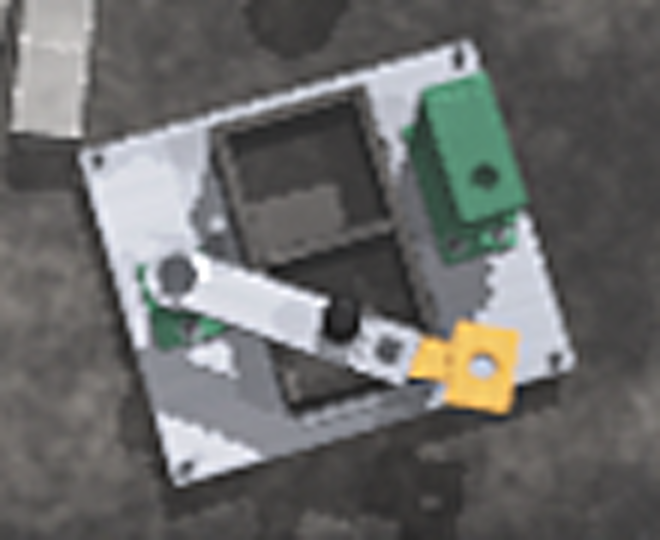

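View pics/scz.png

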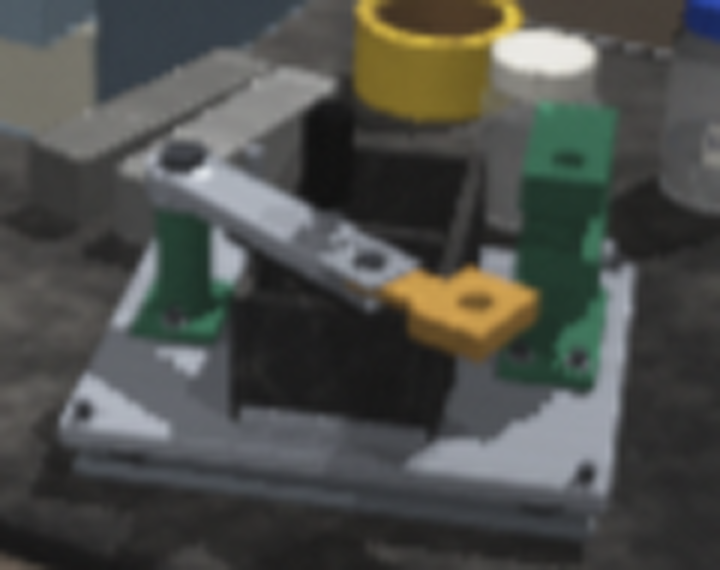

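View pics/pinz.png

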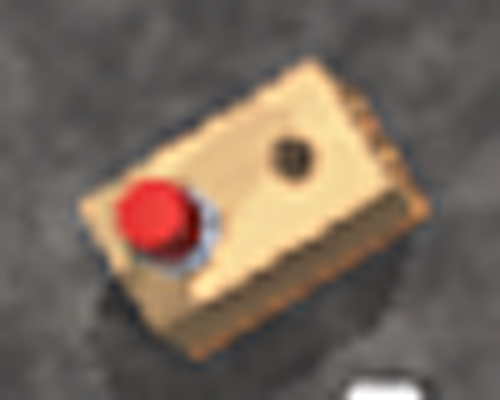

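Run:
```python
from h import *
f=grab('top'); g=grab('scene')
t=lambda x,y,ox=210,oy=140,s=6:((x+.5)/s-.5+ox,(y+.5)/s-.5+oy)
C=[at_z(f,*t(*c),30)[:2] for c in [(80,150),(470,40),(577,370),(180,487)]]
print('corners',np.round(C,1).tolist(),'c',np.mean(C,0),[np.linalg.norm(C[i]-C[(i+1)%4]) for i in range(4)])
for i in range(4):
    d=C[(i+1)%4]-C[i]; print(np.degrees(np.arctan2(d[1],d[0])))
cl=at_z(f,*t(485,176),132); print('clevis top',cl)
s=lambda x,y:t(x,y,205,160)
print('clevis scene',at_z(g,*s(568,158),132))
h=at_z(f,*t(177,273),114);print('hinge top cam',h); print('hinge scene',at_z(g,*s(183,156),114))
e=at_z(f,*t(485,367),110);print('eye',e,at_z(g,*s(476,300),110))
r=at_z(f,*t(388,349),110);print('rivet?',r,at_z(g,*s(370,261),110))
k=at_z(f,*t(343,305),172);print('knob',k)
for o in (h,):
  print('|h-eye|',np.linalg.norm((e-o)[:2]),'|h-riv|',np.linalg.norm((r-o)[:2]),np.linalg.norm((k-o)[:2]),'h-clevis',np.linalg.norm((cl-o)[:2]))
red=at_z(f,*t(150,215,140,180,10),105);print('head',red, 'hole',at_z(f,*t(293,158,140,180,10),64))
```

```text
corners [[567.3, 40.6], [632.5, -183.3], [440.5, -240.9], [374.3, -17.7]] c [ 503.65833232 -100.33334368] [np.float64(233.22210076876073), np.float64(200.546342301494), np.float64(232.82065994592259), np.float64(201.67643918551698)]
-73.76645081737414
-163.30682374001066
106.51077617173347
16.805427929796682
clevis top [ 529.31448659 -181.34827608  132.        ]
clevis scene [ 529.69580488 -181.80913842  132.        ]
hinge top cam [480.29416528 -17.9751016  114.        ]
hinge scene [479.63718698 -19.20268524 114.        ]
eye [ 430.34443331 -181.82810106  110.        ] [ 432.95185975 -181.59280423  110.        ]
rivet? [ 439.98885353 -130.35613551  110.        ] [ 440.81085654 -130.56369676  110.        ]
knob [ 453.0425858  -104.39120313  172.        ]
|h-eye| 171.29734719639487 |h-riv| 119.39017940547171 90.61120895181465 h-clevis 170.5690066813185
head [429.83890641 252.37676873 105.        ] hole [454.89896629 215.50567406  64.        ]
```

The top picture shows the bar open, with its screw at crop (177,273), knob at (343,305), eye hole at (485,367) and clevis hole at (485,176). The scene camera agrees within 2.5 mm, and the given distances check out: 170.6 against 170, 119.4 against 120, 90.6 against 92 and 44.6 against 44. The table yaw is about 16.7°. The bar angle is about 0.63 rad, and the link lies about 8.7 mm to the rear, so the bar should end near +0.05 rad.

```bash
cat >> h.py <<'E'
from scipy.spatial.transform import Rotation as Ro
def go(x,y,z,yaw=None):
    """tool-frame shift needed from the measured pose after turning first to yaw"""
    s=status.state(); p=s['ee_pos']; R0=Ro.from_euler('xyz',s['ee_rot'],degrees=True)
    R1=Ro.from_euler('xyz',[180,0,s['ee_rot'][2] if yaw is None else yaw],degrees=True)
    rv=(R0.inv()*R1).as_rotvec(); d=R1.inv().apply(np.array([x,y,z])-p)/1000
    print('pose',np.round(p,1),np.round(s['ee_rot'],2),'F',np.round(s['force'],1),'w',round(float(s['gripper_width']),1),'t',s['time_s'])
    print('turn',np.round(rv,4),'then shift',np.round(d,4))
H=np.array([480.0,-18.6]);Y=16.7
def knob(a,r=92):
    b=np.radians(Y)-a; return H+r*np.array([np.sin(b),-np.cos(b)])
E
python3 - <<'E'
from h import *
print(knob(.634),knob(0.05),knob(0))
go(453,-104.5,404,106.7)
E
```

```text
[ 449.09984908 -105.25552881] [ 501.99998037 -107.93085057] [ 506.43716783 -106.71966953]
pose [223.3 529.9 404.8] [180.     0.   157.15] F [ 1.2 -0.1  0.4] w 91.2 t 1.7
turn [1.000e-04 0.000e+00 8.806e-01] then shift [-0.6736  0.0377  0.0008]
```

```bash
python3 -m jog '[[0.0912,0,0,0,0,0,0.176],[0.0912,0,0,0,0,0,0.176],[0.0912,0,0,0,0,0,0.176],[0.0912,0,0,0,0,0,0.176],[0.0912,0,0,0,0,0,0.176]]' 15
python3 -m jog '[[0.0912,-0.03,0.0,0,0,0,0],[0.0912,-0.055,0.003,0,0,0,0],[0.0912,-0.055,0.003,0,0,0,0],[0.0912,-0.055,0.003,0,0,0,0],[0.0912,-0.055,0.003,0,0,0,0],[0.0912,-0.055,0.003,0,0,0,0],[0.0912,-0.055,0.003,0,0,0,0],[0.0912,-0.055,0.003,0,0,0,0],[0.0912,-0.055,0.003,0,0,0,0],[0.0912,-0.055,0.003,0,0,0,0],[0.0912,-0.055,0.003,0,0,0,0],[0.0912,-0.055,0.003,0,0,0,0]]'
python3 -c "
from h import *
go(450.5,-105,329,106.7); grab('wrist','w1.png')"
```

```text
time_s: 2.33
ee_pos: [223.3, 529.9, 404.8]
ee_rot: [180.0, -0.0, 106.4]
force: [-0.5, -0.6, 0.3]
gripper_width: 91.1
time_s: 3.82
ee_pos: [437.9, -70.6, 405.1]
ee_rot: [179.9, 0.0, 106.7]
force: [1.1, 2.3, 0.1]
gripper_width: 91.3
pose [437.9 -70.6 405.1] [1.7993e+02 1.0000e-02 1.0670e+02] F [1.1 2.3 0.1] w 91.3 t 3.825
turn [0.0012 0.0002 0.    ] then shift [-0.0365  0.0021  0.0761]
```

View pics/w1.png

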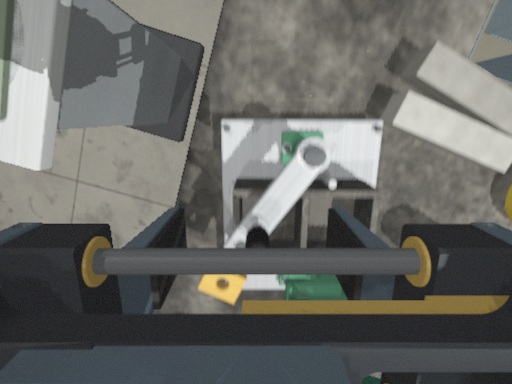

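The wrist view shows the table edges square to the picture, so the yaw is right, and the knob at (258,238) in the middle between the fingers. Next I move over it and go down.

```bash
python3 -m jog '[[0.0912,-0.0365,0.002,0,0,0,0],[0.0912,0,0,0,0,0,0],[0.0912,0,0,0.03,0,0,0],[0.0912,0,0,0.03,0,0,0],[0.0912,0,0,0.016,0,0,0],[0.0912,0,0,0,0,0,0]]' 15
python3 -m jog '[[0,0,0,0,0,0,0],[0,0,0,0,0,0,0],[0,0,0,0,0,0,0],[0,0,0,0,0,0,0],[0,0,0,0,0,0,0],[0,0,0,0,0,0,0]]' 15
python3 -c "
from h import *
f=grab('scene'); cv2.imwrite('pics/s1.png',cv2.resize(f['color'][130:255,195:335],None,fx=5,fy=5))
go(450.5,-105,329,106.7)"
```

```text
time_s: 4.62
ee_pos: [449.5, -102.1, 327.8]
ee_rot: [-179.9, -0.1, 106.8]
force: [-0.3, 0.3, 0.7]
gripper_width: 91.3
time_s: 5.38
ee_pos: [450.1, -103.1, 328.7]
ee_rot: [180.0, -0.0, 106.7]
force: [1.0, 0.4, 0.4]
gripper_width: 34.4
pose [ 450.1 -103.1  328.7] [-1.8000e+02 -1.0000e-02  1.0672e+02] F [-0.1 -1.4  0.2] w 29.8 t 5.425
turn [-0.     -0.0001  0.0004] then shift [-0.0019 -0.0001 -0.0003]
```

View pics/s1.png

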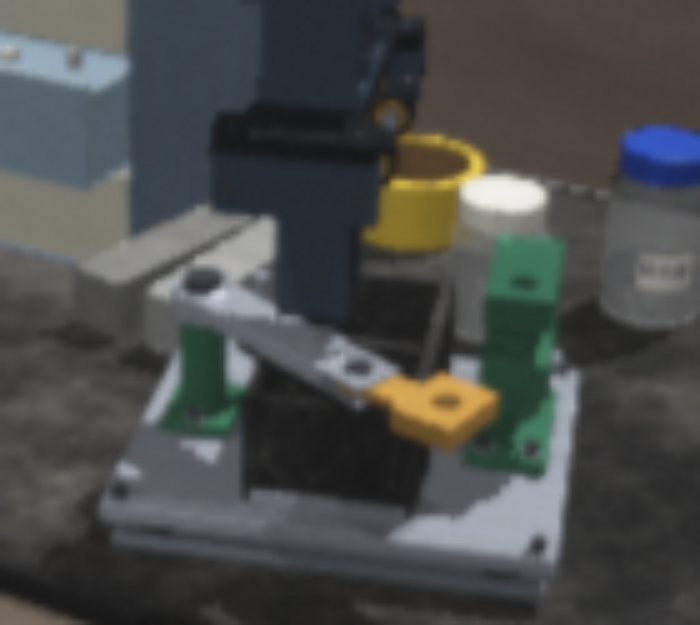

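The fingers are round the knob and still closing.

```bash
python3 -m jog '[[0,0,0,0,0,0,0],[0,0,0,0,0,0,0],[0,0,0,0,0,0,0]]' 15
python3 -c "
from h import *
for a in (.63,.6,.5,.4,.3,.2,.1,.05): print(a,knob(a))
go(*knob(.05),329)"
```

```text
time_s: 5.8
ee_pos: [449.8, -103.3, 328.7]
ee_rot: [-179.9, 0.0, 106.7]
force: [-1.6, -3.2, 0.8]
gripper_width: 20.9
0.63 [ 449.44671747 -105.37843584]
0.6 [ 452.06342801 -106.25584946]
0.5 [ 460.95397745 -108.60693876]
0.4 [ 470.03482845 -110.05870847]
0.3 [ 479.21524814 -110.59665301]
0.2 [ 488.40350882 -110.21539739]
0.1 [ 497.50780442 -108.91875101]
0.05 [ 501.99998037 -107.93085057]
pose [ 449.8 -103.3  328.7] [-1.7993e+02  1.0000e-02  1.0675e+02] F [-1.6 -3.2  0.8] w 20.9 t 5.8
turn [-0.0013  0.0002 -0.    ] then shift [-0.0195  0.0487 -0.0003]
```

```bash
python3 -m jog '[[0,-0.0025,0.0039,0,0,0,0],[0,-0.0025,0.0038,0,0,0,0],[0,-0.0022,0.0041,0,0,0,0],[0,-0.002,0.0041,0,0,0,0],[0,-0.0034,0.0085,0,0,0,0],[0,-0.0026,0.0088,0,0,0,0],[0,-0.0016,0.009,0,0,0,0],[0,-0.0007,0.0073,0,0,0,0],[0,0,0,0,0,0,0],[0,0,0,0,0,0,0]]' 15
python3 -c "
from h import *
f=grab('scene'); cv2.imwrite('pics/s2.png',cv2.resize(f['color'][130:255,195:335],None,fx=5,fy=5))
f=grab('top'); cv2.imwrite('pics/t2.png',cv2.resize(f['color'][140:230,210:320],None,fx=6,fy=6,interpolation=cv2.INTER_CUBIC))
go(*knob(.05),329)"
```

```text
time_s: 7.05
ee_pos: [502.7, -106.5, 328.5]
ee_rot: [-179.9, 0.1, 106.8]
force: [-2.0, -6.3, -1.3]
gripper_width: 21.3
pose [ 502.7 -106.5  328.5] [-1.7995e+02  1.4000e-01  1.0680e+02] F [-0.5 -6.5 -1.2] w 21.9 t 7.15
turn [-0.0008  0.0025 -0.    ] then shift [-0.0012 -0.0011 -0.0005]
```

View pics/s2.png

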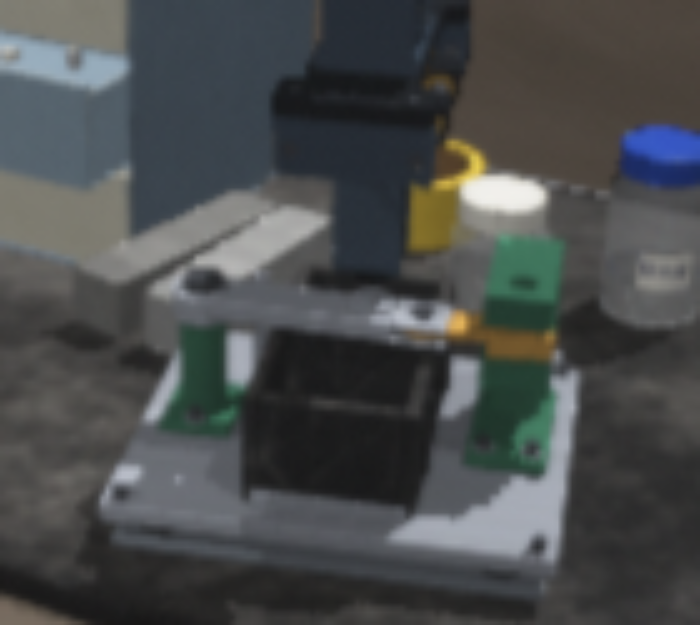

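View pics/t2.png

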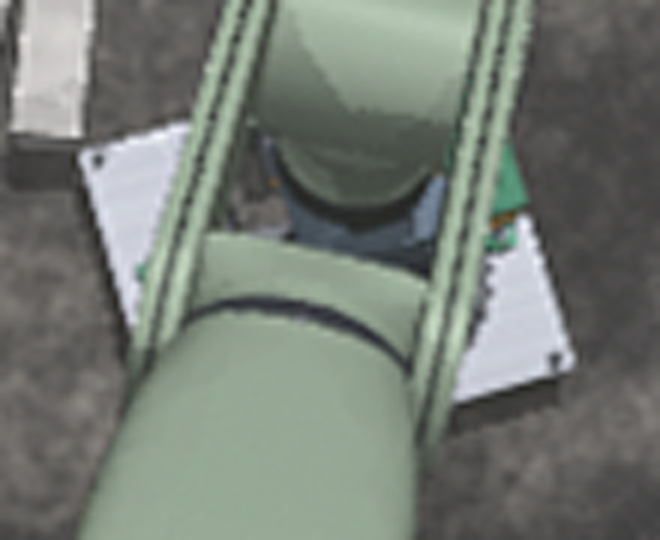

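The bar lies across and the brass link is in the clevis. Now I release, lift and go over to the pin.

```bash
python3 -m jog '[[0.0912,0,0,0,0,0,0],[0.0912,0,0,0,0,0,0],[0.0912,0,0,0,0,0,0],[0.0912,0,0,0,0,0,0],[0.0912,0,0,0,0,0,0],[0.0912,0,0,-0.04,0,0,0],[0.0912,0,0,-0.04,0,0,0],[0.0912,0,0,0,0,0,0]]'
python3 -c "
from h import *
go(430,252,405,106.7)"
```

```text
time_s: 8.15
ee_pos: [503.1, -105.7, 412.0]
ee_rot: [179.6, 0.2, 106.7]
force: [0.3, 0.8, 0.5]
gripper_width: 91.3
pose [ 503.1 -105.7  412. ] [179.62   0.2  106.73] F [0.3 0.8 0.5] w 91.3 t 8.15
turn [0.0066 0.0035 0.0005] then shift [0.3637 0.0327 0.007 ]
```

```bash
python3 -m jog '[[0.0912,0.025,0.003,0,0,0,0],[0.0912,0.05,0.005,0,0,0,0],[0.0912,0.05,0.005,0,0,0,0],[0.0912,0.05,0.005,0,0,0,0],[0.0912,0.05,0.005,0,0,0,0],[0.0912,0.05,0.005,0,0,0,0],[0.0912,0.05,0.004,0,0,0,0],[0.0912,0.025,0,0,0,0,0],[0.0912,0,0,0,0,0,0]]'
python3 - <<'E'
from h import *
go(430,252,270,106.7)
f=grab('wrist','w3.png')
print('pin expected px',proj(f,[430,252,105]),[ (np.round(r['location'],1),r['p']) for r in vision.find_in('wrist','lock_pin')])
g=grab('top'); cv2.imwrite('pics/t3.png',cv2.resize(g['color'][140:230,210:320],None,fx=6,fy=6,interpolation=cv2.INTER_CUBIC))
s=grab('scene'); cv2.imwrite('pics/s3.png',cv2.resize(s['color'][160:255,205:325],None,fx=6,fy=6,interpolation=cv2.INTER_CUBIC))
E
```

```text
time_s: 9.28
ee_pos: [431.8, 240.0, 407.6]
ee_rot: [-179.9, 0.0, 106.9]
force: [-0.2, 0.4, -0.7]
gripper_width: 91.4
pose [431.8 240.  407.6] [-1.7989e+02  2.0000e-02  1.0691e+02] F [-0.2  0.4 -0.7] w 91.4 t 9.275
turn [-0.002   0.0003  0.0036] then shift [0.012  0.0018 0.1376]
pin expected px (np.float64(259.2545944958792), np.float64(177.0381102694663)) [(array([432.3, 255.9, 104.8]), 0.72)]
```

View pics/w3.png

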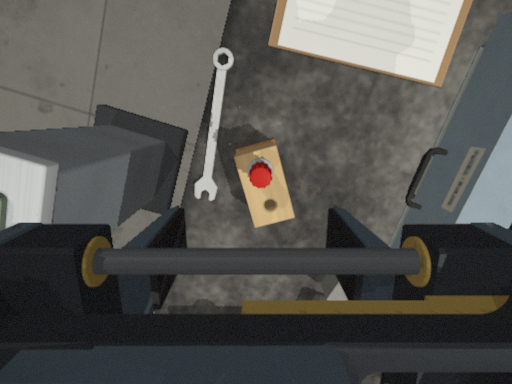

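View pics/t3.png

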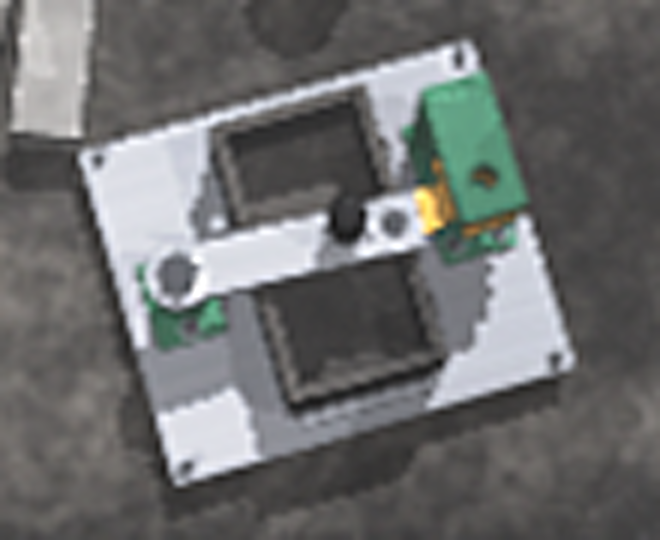

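View pics/s3.png

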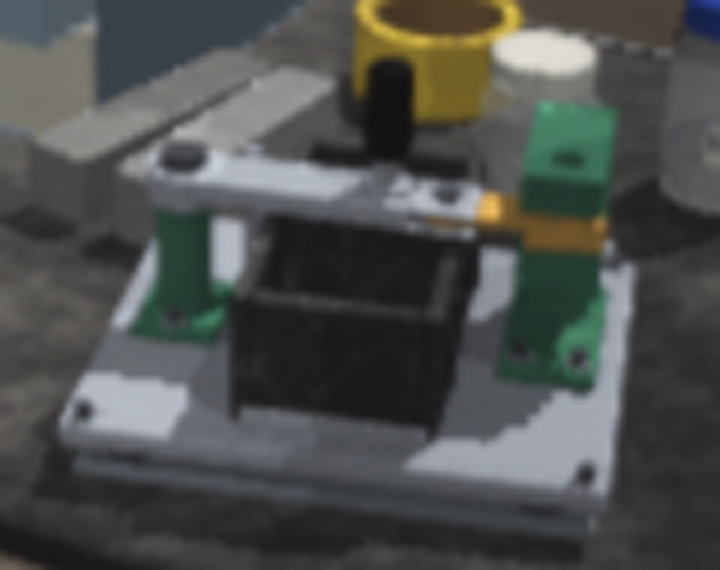

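The wrist picture shows the red head at (261,177) against a prediction of (259,177). The top picture shows the rivet at crop (397,221). Next I refine both positions.

Run:
```python
from h import *
f=grab('wrist')
hsv=cv2.cvtColor(f['color'],cv2.COLOR_BGR2HSV)
m=((hsv[...,0]<8)|(hsv[...,0]>172))&(hsv[...,1]>150)&(hsv[...,2]>60); m[:140]=0;m[210:]=0;m[:,:230]=0;m[:,290:]=0
P=cloud(f,m); print('red',len(P),P[P[:,2]>101].mean(0),P[:,2].max())
tp=P[P[:,2]>101]; print((tp.min(0)+tp.max(0))/2)
g=grab('top')
t=lambda x,y,ox=210,oy=140,s=6:((x+.5)/s-.5+ox,(y+.5)/s-.5+oy)
# subpixel bar axis via rivet; screw
r=at_z(g,*t(397,221),110);h=at_z(g,*t(177,273),114);d=(r-h)[:2]
print('bar', np.linalg.norm(d), 'angle', np.radians(Y)-np.arctan2(d[0],-d[1]), r)
s=grab('scene'); q=lambda x,y:t(x,y,205,160)
r2=at_z(s,*q(449,193),110);h2=at_z(s,*q(183,156),114);d=(r2-h2)[:2];print('scene',np.linalg.norm(d),np.radians(Y)-np.arctan2(d[0],-d[1]),r2)
go(430,252,105+130,106.7)
```

```text
red 440 [430.54038491 252.6462304  103.65684338] 105.6806611229855
[430.76199343 252.28379671 103.37008948]
bar 121.35791834879383 angle 0.04839288771186245 [ 509.50385093 -135.76533298  110.        ]
scene 119.91186047581186 0.006239871035345124 [ 513.37777949 -134.2697383   110.        ]
pose [432.7 237.9 408.7] [-180.      0.    106.64] F [-1.1  0.3 -0. ] w 91.2 t 9.625
turn [-0.      0.0001 -0.001 ] then shift [0.0142 0.0015 0.1737]
```

```bash
python3 -m jog '[[0.0912,0.0144,0.002,0.02,0,0,0],[0.0912,0,0,0.04,0,0,0],[0.0912,0,0,0.04,0,0,0],[0.0912,0,0,0.03,0,0,0],[0.0912,0,0,0.0155,0,0,0],[0.0912,0,0,0,0,0,0],[0.0912,0,0,0,0,0,0]]' 20
python3 -c "
from h import *
go(430.6,252.5,263,106.7)"
```

```text
time_s: 10.5
ee_pos: [430.7, 253.1, 264.0]
ee_rot: [179.9, -0.0, 106.7]
force: [-0.3, 0.1, 0.5]
gripper_width: 91.7
pose [430.7 253.1 264. ] [ 1.7991e+02 -2.0000e-02  1.0670e+02] F [-0.3  0.1  0.5] w 91.7 t 10.5
turn [ 0.0015 -0.0004 -0.    ] then shift [-0.0005 -0.0002  0.001 ]
```

```bash
python3 -m jog '[[0,0,0,0,0,0,0],[0,0,0,0,0,0,0],[0,0,0,0,0,0,0],[0,0,0,0,0,0,0],[0,0,0,0,0,0,0],[0,0,0,0,0,0,0],[0,0,0,0,0,0,0],[0,0,0,0,0,0,0],[0,0,0,0,0,0,0]]' 20
python3 -m jog '[[0,0,0,-0.02,0,0,0],[0,0,0,-0.05,0,0,0],[0,0,0,-0.05,0,0,0],[0,0,0,-0.05,0,0,0],[0,0,0,0,0,0,0],[0,0,0,0,0,0,0]]' 20
python3 - <<'E'
from h import *
go(529.5,-181.5,440,106.7)
f=grab('scene','s4.png'); grab('wrist','w4.png')
E
```

```text
time_s: 11.62
ee_pos: [430.3, 253.2, 263.3]
ee_rot: [180.0, -0.0, 106.7]
force: [0.8, 0.0, -0.6]
gripper_width: 22.3
time_s: 12.38
ee_pos: [429.7, 252.9, 432.0]
ee_rot: [-179.9, 0.0, 106.7]
force: [-0.7, 0.3, -2.3]
gripper_width: 22.4
pose [429.7 252.9 432. ] [-1.7986e+02  3.0000e-02  1.0673e+02] F [-0.7  0.3 -2.3] w 22.4 t 12.375
turn [-0.0025  0.0005  0.0006] then shift [-0.4447 -0.0293 -0.008 ]
```

View pics/s4.png

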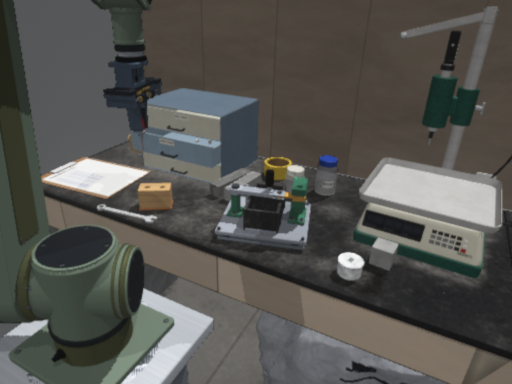

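The pin came out of the block with the gripper. I carry it over the clevis with some extra height.

```bash
python3 -m jog '[[0,-0.01,0,-0.02,0,0,0],[0,-0.03,-0.003,-0.005,0,0,0],[0,-0.045,-0.003,0,0,0,0],[0,-0.045,-0.003,0,0,0,0],[0,-0.045,-0.003,0,0,0,0],[0,-0.045,-0.003,0,0,0,0],[0,-0.045,-0.003,0,0,0,0],[0,-0.045,-0.003,0,0,0,0],[0,-0.045,-0.003,0,0,0,0],[0,-0.045,-0.003,0,0,0,0],[0,-0.03,-0.002,0,0,0,0],[0,-0.0147,0,0,0,0,0]]' 20
python3 -m jog '[[0,0,0,0,0,0,0],[0,0,0,0,0,0,0],[0,0,0,0,0,0,0]]' 20
python3 - <<'E'
from h import *
go(529.5,-181.5,440,106.7)
f=grab('scene'); cv2.imwrite('pics/s5.png',cv2.resize(f['color'][80:205,215:355],None,fx=5,fy=5,interpolation=cv2.INTER_CUBIC)); grab('wrist','w5.png')
E
```

```text
time_s: 13.98
ee_pos: [530.6, -182.5, 456.2]
ee_rot: [-179.8, -0.1, 106.6]
force: [0.0, 0.5, -2.5]
gripper_width: 22.5
time_s: 14.35
ee_pos: [530.3, -180.0, 458.4]
ee_rot: [180.0, -0.0, 106.8]
force: [0.6, 1.1, -1.7]
gripper_width: 22.5
pose [ 530.3 -180.   458.4] [ 1.7999e+02 -2.0000e-02  1.0681e+02] F [ 0.6  1.1 -1.7] w 22.5 t 14.35
turn [ 0.0001 -0.0004  0.0019] then shift [-0.0012 -0.0012  0.0184]
```

View pics/s5.png

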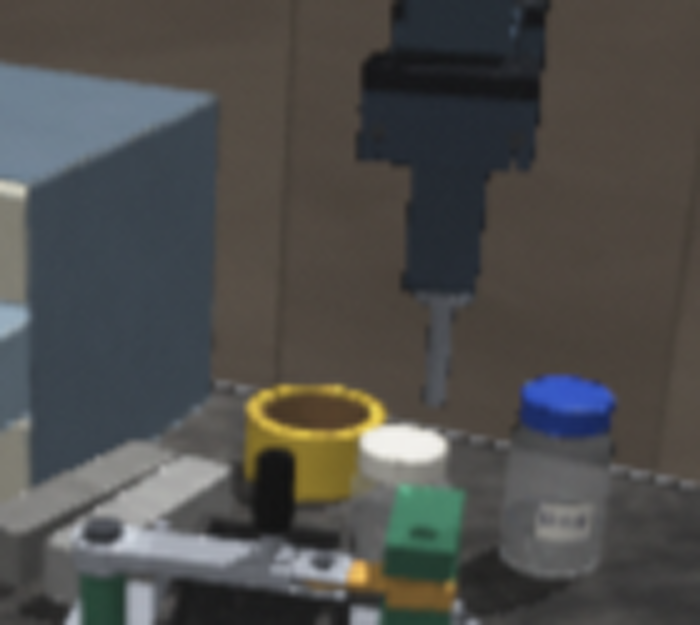

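View pics/w5.png

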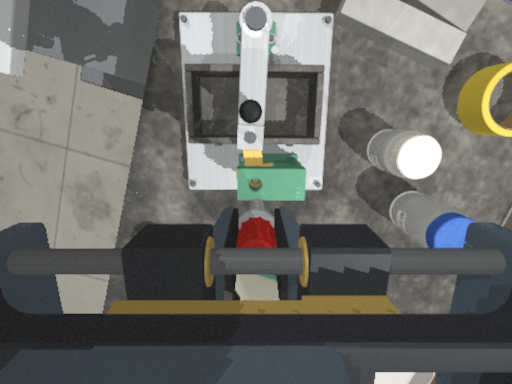

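Run:
```python
from h import *
f=grab('wrist'); cv2.imwrite('pics/w5z.png',cv2.resize(f['color'][100:250,200:320],None,fx=5,fy=5,interpolation=cv2.INTER_CUBIC)[:600])
cv2.imwrite('pics/w5y.png',cv2.resize(f['color'][0:130,170:340],None,fx=4.5,fy=4.5,interpolation=cv2.INTER_CUBIC)[:600])
```

```text
(no output)
```

View pics/w5z.png

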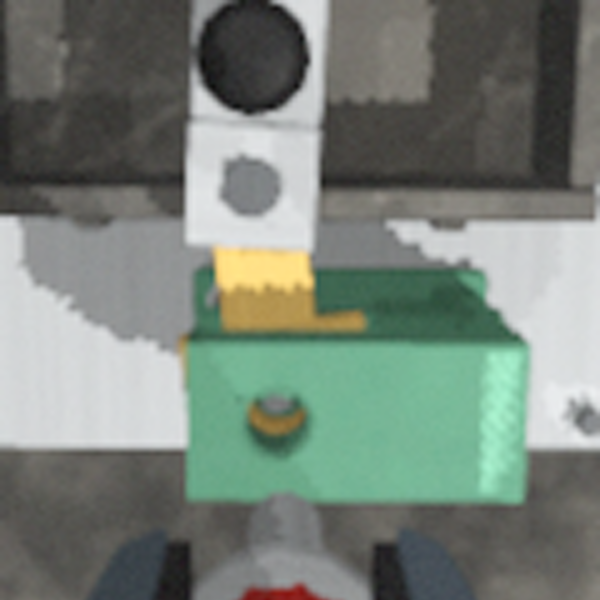

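View pics/w5y.png

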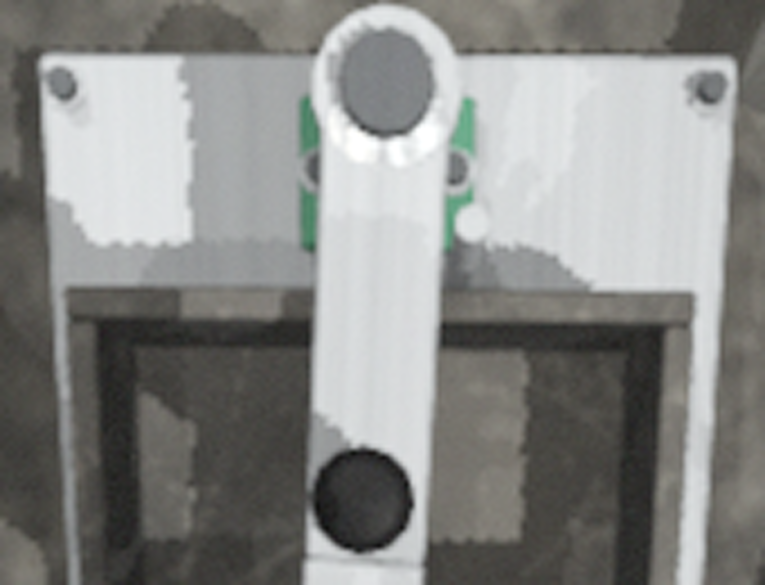

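The zoomed wrist picture shows the clevis hole at crop (277,420). The brass rim in it is symmetric left and right, so the eye looks nearly in line. The pin nose is at crop (285,500).

Run:
```python
from h import *
f=grab('wrist')
t=lambda x,y,ox,oy,s:((x+.5)/s-.5+ox,(y+.5)/s-.5+oy)
hole=at_z(f,*t(277,420,200,100,5),132); print('hole',hole)
s=status.state();zt=s['ee_pos'][2]
nose=at_z(f,*t(285,505,200,100,5),zt-256); print('nose',nose,'tcp',s['ee_pos'])
P0=proj(f,[*s['ee_pos'][:2],zt-256]); print('expected nose px',(P0[0]-200)*5+2,(P0[1]-100)*5+2)
riv=at_z(f,*t(249,185,200,100,5),110); hs=at_z(f,*t(386,82,170,0,4.5),114)
d=(riv-hs)[:2]; print('riv',riv,'hinge',hs,np.linalg.norm(d))
d2=(hole-hs)[:2]; y2=np.arctan2(d2[0],-d2[1]); print('yaw hinge-hole',np.degrees(y2),np.linalg.norm(d2),'bar angle',y2-np.arctan2(d[0],-d[1]))
go(*hole[:2],440,106.7)
```

```text
hole [ 528.66527231 -181.40251649  132.        ]
nose [ 529.74480936 -179.33949899  202.46065644] tcp [ 530.36655963 -180.55619103  458.46065644]
expected nose px 286.3930495322806 512.4006827081565
riv [ 508.10057496 -135.5520483   110.        ] hinge [480.17996662 -19.3348529  114.        ] 119.52404308833476
yaw hinge-hole 16.65545052278928 169.16486765599754 bar angle 0.0549157586365531
pose [ 530.4 -180.6  458.5] [1.7998e+02 1.0000e-02 1.0677e+02] F [-0.2 -0.1 -1.4] w 22.5 t 14.55
turn [0.0004 0.0001 0.0013] then shift [-0.0003 -0.0019  0.0185]
```

```bash
python3 -m jog '[[0,-0.0008,-0.0014,0.02,0,0,0],[0,0,0,0.025,0,0,0],[0,0,0,0.017,0,0,0],[0,0,0,0,0,0,0],[0,0,0,0,0,0,0]]' 20
python3 - <<'E'
from h import *
go(529.3,-181.7,390,106.7)
f=grab('wrist'); cv2.imwrite('pics/w6.png',cv2.resize(f['color'][130:250,190:320],None,fx=5,fy=5,interpolation=cv2.INTER_CUBIC))
f=grab('scene'); cv2.imwrite('pics/s6.png',cv2.resize(f['color'][110:215,245:345],None,fx=5.5,fy=5.5,interpolation=cv2.INTER_CUBIC))
E
```

```text
time_s: 15.18
ee_pos: [529.6, -182.3, 397.1]
ee_rot: [179.9, 0.1, 106.7]
force: [0.4, 0.1, -2.9]
gripper_width: 22.7
pose [ 529.6 -182.3  397.1] [1.7992e+02 5.0000e-02 1.0674e+02] F [ 0.4  0.1 -2.9] w 22.7 t 15.175
turn [0.0014 0.0009 0.0006] then shift [ 0.0006 -0.0001  0.0071]
```

View pics/w6.png

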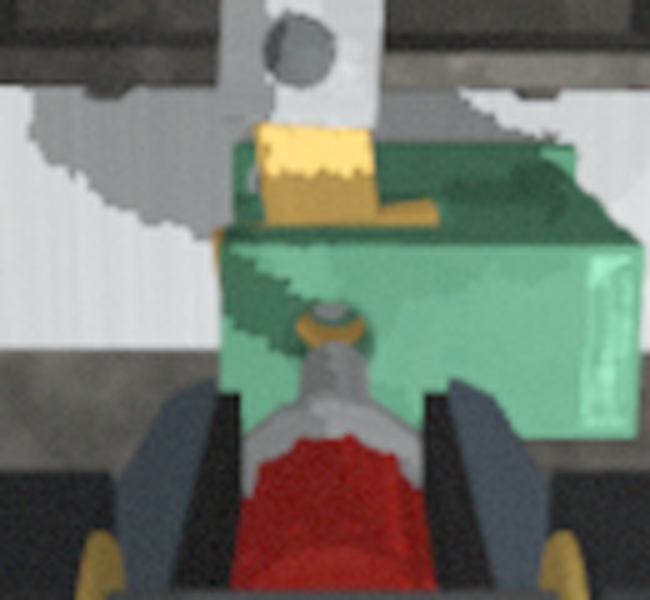

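View pics/s6.png

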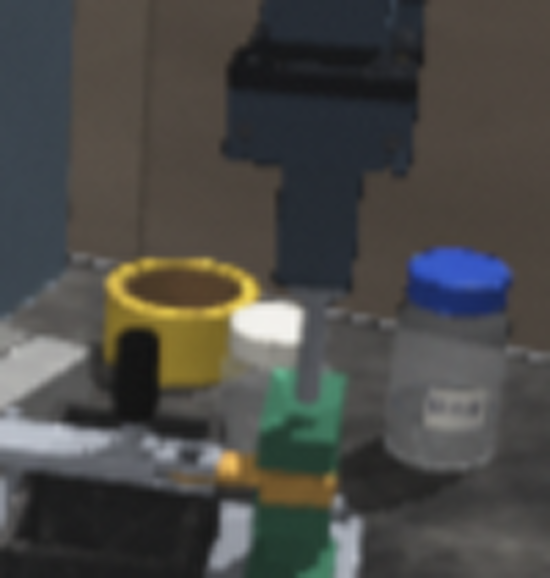

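Run:
```python
from h import *
f=grab('wrist'); s=status.state(); p=s['ee_pos']
c=lambda q:np.round([(q[0]-190)*5+2,(q[1]-130)*5+2],1)
print(p)
ty=np.array([-.2873,.9578])
print('axis@132',c(proj(f,[*p[:2],132])))
for d in(-7,7): print('hole edge if centred',c(proj(f,[*(p[:2]+d*ty),132])))
for z in (p[2]-256,):
  for d in (-4.6,0,4.6): print('nose',c(proj(f,[*(p[:2]+d*ty),z])))
for y in (302,305,308): print(y,at_z(f,(334+.5)/5-.5+190,(y+.5)/5-.5+130,132))
cv2.imwrite('pics/w6b.png',cv2.resize(f['color'][180:212,235:280],None,fx=16,fy=16,interpolation=cv2.INTER_CUBIC))
```

```text
[ 529.51152481 -182.28490171  397.22522677]
axis@132 [334.  344.6]
hole edge if centred [333.9 381.6]
hole edge if centred [334.  307.1]
nose [334.1 384.8]
nose [334.1 359.7]
nose [334.2 334.3]
302 [ 527.22128435 -174.68350196  132.        ]
305 [ 527.38164509 -175.21490671  132.        ]
308 [ 527.54218824 -175.74691592  132.        ]
```

View pics/w6b.png

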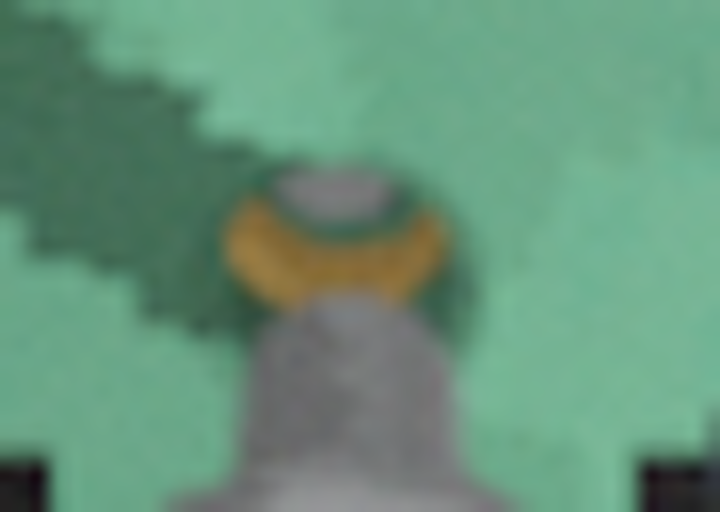

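The nose is in line left and right, but it sits about 2.5 mm too far from the hinge relative to the hole. I shift +2 mm along tool x, lower by 5 mm and check again.

```bash
python3 -m jog '[[0,0.002,0,0,0,0,0],[0,0,0,0.005,0,0,0],[0,0,0,0,0,0,0],[0,0,0,0,0,0,0]]' 20
python3 - <<'E'
from h import *
f=grab('wrist'); s=status.state(); p=s['ee_pos']
print(p,s['force'])
c=lambda q:np.round([(q[0]+.5-235)*16,(q[1]+.5-180)*16],0)
ty=np.array([-.2873,.9578])
print('centred hole +y edge',c(proj(f,[*(p[:2]+7*ty),132])),'nose edge',c(proj(f,[*(p[:2]+4.6*ty),p[2]-256])))
cv2.imwrite('pics/w7b.png',cv2.resize(f['color'][180:212,235:280],None,fx=16,fy=16,interpolation=cv2.INTER_CUBIC))
f=grab('scene'); cv2.imwrite('pics/s7.png',cv2.resize(f['color'][160:210,275:325],None,fx=11,fy=11,interpolation=cv2.INTER_CUBIC))
c=lambda q:np.round([(q[0]+.5-275)*11,(q[1]+.5-160)*11],0)
print('scene nose',c(proj(f,[*p[:2],p[2]-256])),c(proj(f,[*p[:2],p[2]-200])),'hole nominal',c(proj(f,[529.4,-181.5,132])))
E
```

```text
time_s: 15.82
ee_pos: [528.8, -180.4, 391.1]
ee_rot: [-180.0, -0.0, 106.7]
force: [-0.4, 0.1, -1.4]
gripper_width: 22.6
[ 528.8007758  -180.36019242  391.19228076] [ 0.35787813  1.43097823 -1.62450723]
centred hole +y edge [361. 221.] nose edge [361. 279.]
scene nose [266. 279.] [285.  60.] hole nominal [271. 291.]
```

View pics/w7b.png

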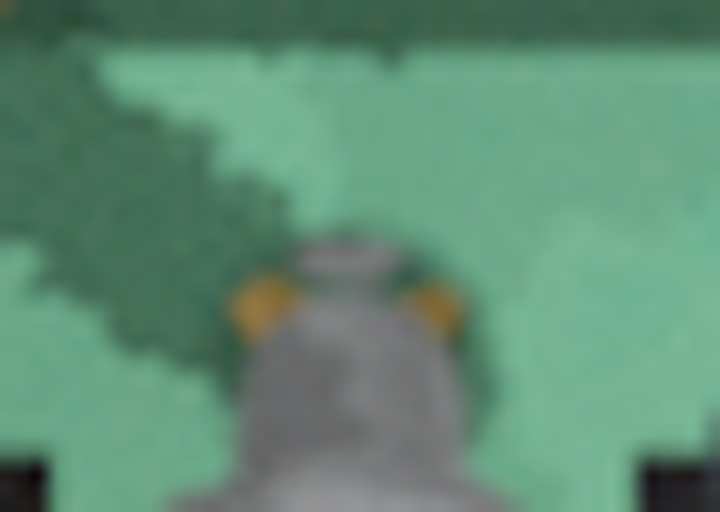

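View pics/s7.png

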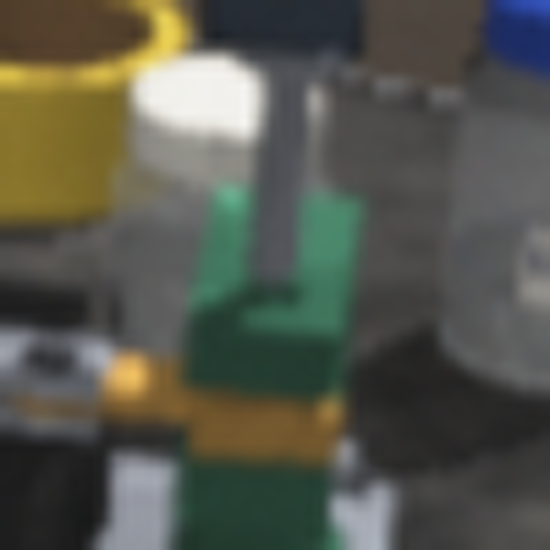

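Now the hole rim edge (~y 228) and the nose edge (~y 288) both match a centred fit within about 0.5 mm, and left/right is centred too (355 against 357). I lower in small steps and watch the force.

```bash
python3 -m jog '[[0,0,0,0.004,0,0,0],[0,0,0,0.004,0,0,0],[0,0,0,0.002,0,0,0],[0,0,0,0,0,0,0]]' 20
python3 -m jog '[[0,0,0,0.003,0,0,0],[0,0,0,0.003,0,0,0],[0,0,0,0,0,0,0]]' 20
```

```text
time_s: 16.42
ee_pos: [528.7, -180.3, 381.0]
ee_rot: [-180.0, -0.0, 106.7]
force: [0.4, 0.3, -1.6]
gripper_width: 22.9
time_s: 16.8
ee_pos: [528.7, -180.3, 374.9]
ee_rot: [-180.0, -0.0, 106.7]
force: [0.1, 0.4, -1.9]
gripper_width: 22.4
```

```bash
python3 -m jog '[[0,0,0,0.003,0,0,0],[0,0,0,0.003,0,0,0],[0,0,0,0.001,0,0,0],[0,0,0,0,0,0,0]]' 20
python3 -m jog '[[0,0,0,0.001,0,0,0],[0,0,0,0,0,0,0]]' 20
python3 -m jog '[[0,0,0,0.001,0,0,0],[0,0,0,0,0,0,0]]' 20
python3 -m jog '[[0,0,0,0.001,0,0,0],[0,0,0,0,0,0,0]]' 20
```

```text
time_s: 17.3
ee_pos: [528.8, -180.4, 368.1]
ee_rot: [-180.0, -0.0, 106.7]
force: [-0.9, 0.2, -0.3]
gripper_width: 22.7
time_s: 17.55
ee_pos: [528.7, -180.3, 367.2]
ee_rot: [180.0, -0.0, 106.7]
force: [-1.4, -0.2, -1.6]
gripper_width: 22.7
time_s: 17.8
ee_pos: [528.7, -180.3, 366.1]
ee_rot: [-180.0, -0.0, 106.7]
force: [-0.3, 0.4, -1.9]
gripper_width: 22.5
time_s: 18.05
ee_pos: [528.7, -180.3, 365.1]
ee_rot: [-180.0, -0.0, 106.7]
force: [0.4, -0.8, -1.5]
gripper_width: 22.0
```

```bash
python3 -m jog '[[0,0,0,0.001,0,0,0],[0,0,0,0,0,0,0]]' 20
python3 -m jog '[[0,0,0,0.001,0,0,0],[0,0,0,0,0,0,0]]' 20
python3 -m jog '[[0,0,0,0.001,0,0,0],[0,0,0,0,0,0,0]]' 20
```

```text
time_s: 18.3
ee_pos: [528.7, -180.3, 364.1]
ee_rot: [-180.0, -0.0, 106.7]
force: [0.2, -0.0, -2.2]
gripper_width: 22.5
time_s: 18.55
ee_pos: [528.7, -180.4, 363.1]
ee_rot: [-180.0, -0.0, 106.7]
force: [-0.2, -0.4, -1.7]
gripper_width: 22.7
time_s: 18.8
ee_pos: [528.7, -180.4, 362.1]
ee_rot: [-180.0, -0.0, 106.7]
force: [-1.3, 0.6, -1.1]
gripper_width: 22.4
```

The nose is at z≈106, below the link's top face at 110, with no reaction, so it seems to be entering the eye. I keep going gently.

```bash
python3 -m jog '[[0,0,0,0.001,0,0,0],[0,0,0,0.001,0,0,0],[0,0,0,0.001,0,0,0],[0,0,0,0,0,0,0]]' 20
python3 -m jog '[[0,0,0,0.001,0,0,0],[0,0,0,0.001,0,0,0],[0,0,0,0.001,0,0,0],[0,0,0,0,0,0,0]]' 20
python3 -m jog '[[0,0,0,0.001,0,0,0],[0,0,0,0.001,0,0,0],[0,0,0,0.001,0,0,0],[0,0,0,0,0,0,0]]' 20
python3 -m jog '[[0,0,0,0.001,0,0,0],[0,0,0,0.001,0,0,0],[0,0,0,0,0,0,0]]' 20
```

```text
time_s: 19.3
ee_pos: [528.7, -180.3, 359.1]
ee_rot: [-180.0, -0.0, 106.7]
force: [0.1, 0.4, -1.8]
gripper_width: 22.5
time_s: 19.8
ee_pos: [528.7, -180.3, 356.1]
ee_rot: [-180.0, -0.0, 106.7]
force: [-0.0, -0.1, -1.0]
gripper_width: 22.6
time_s: 20.3
ee_pos: [528.8, -180.3, 353.1]
ee_rot: [-180.0, -0.0, 106.7]
force: [-1.0, -0.1, -1.8]
gripper_width: 22.6
time_s: 20.68
ee_pos: [528.7, -180.4, 351.1]
ee_rot: [-180.0, -0.0, 106.7]
force: [0.2, -0.1, -2.4]
gripper_width: 22.4
```

```bash
python3 -m jog '[[0,0,0,0.001,0,0,0],[0,0,0,0.001,0,0,0],[0,0,0,0,0,0,0]]' 20
python3 -m jog '[[0,0,0,0.001,0,0,0],[0,0,0,0.001,0,0,0],[0,0,0,0,0,0,0]]' 20
python3 -m jog '[[0,0,0,0.001,0,0,0],[0,0,0,0.001,0,0,0],[0,0,0,0,0,0,0]]' 20
python3 - <<'E'
from h import *
f=grab('scene'); cv2.imwrite('pics/s8.png',cv2.resize(f['color'][120:220,250:350],None,fx=6,fy=6,interpolation=cv2.INTER_CUBIC))
E
```

```text
time_s: 21.05
ee_pos: [528.7, -180.3, 349.1]
ee_rot: [-180.0, -0.0, 106.7]
force: [0.5, 0.1, -1.7]
gripper_width: 22.4
time_s: 21.42
ee_pos: [528.7, -180.3, 347.1]
ee_rot: [-180.0, -0.0, 106.7]
force: [0.1, 0.1, -1.7]
gripper_width: 22.6
time_s: 21.8
ee_pos: [528.7, -180.4, 345.1]
ee_rot: [-180.0, -0.0, 106.7]
force: [0.2, 0.4, -2.2]
gripper_width: 22.7
```

View pics/s8.png

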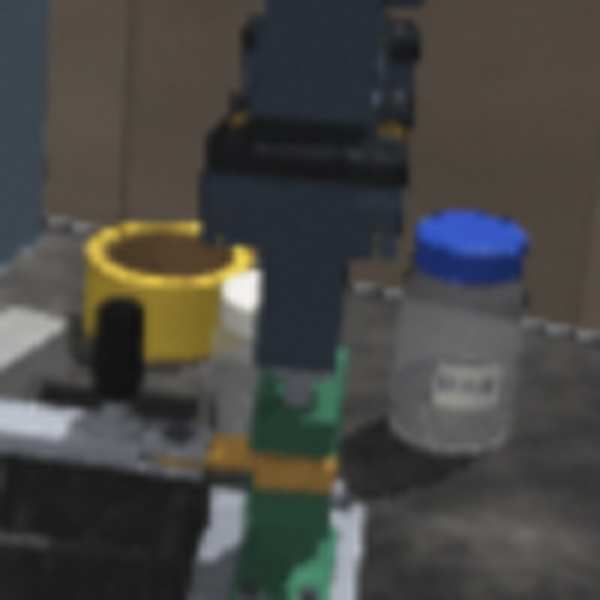

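The pin is through the eye and in the lower ear, with the collar about 13 mm above the upper ear. Next I press past the ball in small steps.

```bash
python3 -m jog '[[0,0,0,0.001,0,0,0],[0,0,0,0,0,0,0]]' 30
python3 -m jog '[[0,0,0,0.001,0,0,0],[0,0,0,0,0,0,0]]' 
python3 -m jog '[[0,0,0,0.001,0,0,0],[0,0,0,0,0,0,0]]' 
python3 -m jog '[[0,0,0,0.001,0,0,0],[0,0,0,0,0,0,0]]'
```

```text
time_s: 22.1
ee_pos: [528.8, -180.2, 344.2]
ee_rot: [180.0, -0.0, 106.7]
force: [-0.4, 0.3, -2.4]
gripper_width: 22.3
time_s: 22.35
ee_pos: [528.7, -180.2, 343.2]
ee_rot: [180.0, -0.0, 106.7]
force: [0.4, 0.6, -0.7]
gripper_width: 22.5
time_s: 22.6
ee_pos: [528.7, -180.2, 342.2]
ee_rot: [180.0, -0.0, 106.7]
force: [0.0, 2.5, -0.5]
gripper_width: 22.4
time_s: 22.85
ee_pos: [528.8, -180.2, 341.4]
ee_rot: [180.0, -0.0, 106.7]
force: [-0.7, 2.2, 0.8]
gripper_width: 21.9
```

```bash
python3 -m jog '[[0,0,0,0.001,0,0,0],[0,0,0,0,0,0,0]]'
python3 -m jog '[[0,0,0,0.001,0,0,0],[0,0,0,0,0,0,0]]' 
python3 -m jog '[[0,0,0,0.001,0,0,0],[0,0,0,0,0,0,0]]'
```

```text
time_s: 23.1
ee_pos: [528.8, -180.2, 340.7]
ee_rot: [180.0, -0.0, 106.7]
force: [-0.3, 3.0, 3.6]
gripper_width: 22.4
time_s: 23.35
ee_pos: [528.8, -180.2, 340.1]
ee_rot: [179.9, 0.0, 106.7]
force: [-0.5, 3.3, 6.5]
gripper_width: 22.4
time_s: 23.6
ee_pos: [528.8, -180.2, 338.5]
ee_rot: [180.0, -0.0, 106.7]
force: [-0.9, 3.7, 3.1]
gripper_width: 22.5
```

The ball is giving way: the force peaked near 7 N and is dropping. I continue to the collar seat.

```bash
python3 -m jog '[[0,0,0,0.001,0,0,0],[0,0,0,0,0,0,0]]'
python3 -m jog '[[0,0,0,0.001,0,0,0],[0,0,0,0.001,0,0,0],[0,0,0,0,0,0,0]]' 
python3 -m jog '[[0,0,0,0.001,0,0,0],[0,0,0,0,0,0,0]]'
python3 -m jog '[[0,0,0,0.001,0,0,0],[0,0,0,0,0,0,0]]'
```

```text
time_s: 23.85
ee_pos: [528.8, -180.3, 337.2]
ee_rot: [180.0, -0.0, 106.7]
force: [0.1, 2.7, 3.7]
gripper_width: 22.4
time_s: 24.22
ee_pos: [528.8, -180.3, 335.0]
ee_rot: [180.0, -0.0, 106.7]
force: [0.5, 3.6, 2.7]
gripper_width: 22.7
time_s: 24.48
ee_pos: [528.8, -180.3, 334.2]
ee_rot: [180.0, -0.0, 106.7]
force: [-1.2, 3.9, 3.0]
gripper_width: 22.2
time_s: 24.72
ee_pos: [528.8, -180.3, 333.1]
ee_rot: [180.0, -0.0, 106.7]
force: [0.5, 4.1, 2.8]
gripper_width: 22.3
```

```bash
python3 -m jog '[[0,0,0,0.0007,0,0,0],[0,0,0,0,0,0,0]]'
python3 -m jog '[[0,0,0,0.0007,0,0,0],[0,0,0,0,0,0,0]]'
python3 -m jog '[[0,0,0,0.0005,0,0,0],[0,0,0,0,0,0,0]]'
```

```text
time_s: 24.98
ee_pos: [528.8, -180.3, 332.5]
ee_rot: [180.0, -0.0, 106.7]
force: [-0.1, 3.6, 3.7]
gripper_width: 22.1
time_s: 25.22
ee_pos: [528.8, -180.3, 331.8]
ee_rot: [180.0, -0.0, 106.7]
force: [0.4, 4.2, 4.2]
gripper_width: 22.5
time_s: 25.48
ee_pos: [528.8, -180.3, 331.5]
ee_rot: [180.0, -0.0, 106.7]
force: [0.3, 3.3, 4.3]
gripper_width: 22.5
```

```bash
python3 -m jog '[[0,0,0,0.0005,0,0,0],[0,0,0,0,0,0,0]]'
python3 -m jog '[[0,0,0,0.0005,0,0,0],[0,0,0,0,0,0,0]]'
python3 -c "
from h import *
s=grab('scene'); cv2.imwrite('pics/s9.png',cv2.resize(s['color'][120:220,250:350],None,fx=6,fy=6,interpolation=cv2.INTER_CUBIC))"
```

```text
time_s: 25.72
ee_pos: [528.7, -180.3, 331.4]
ee_rot: [180.0, 0.0, 106.7]
force: [-2.2, 4.3, 7.8]
gripper_width: 22.6
time_s: 25.98
ee_pos: [528.7, -180.3, 331.4]
ee_rot: [180.0, 0.0, 106.7]
force: [-0.3, 4.8, 9.8]
gripper_width: 22.8
```

View pics/s9.png

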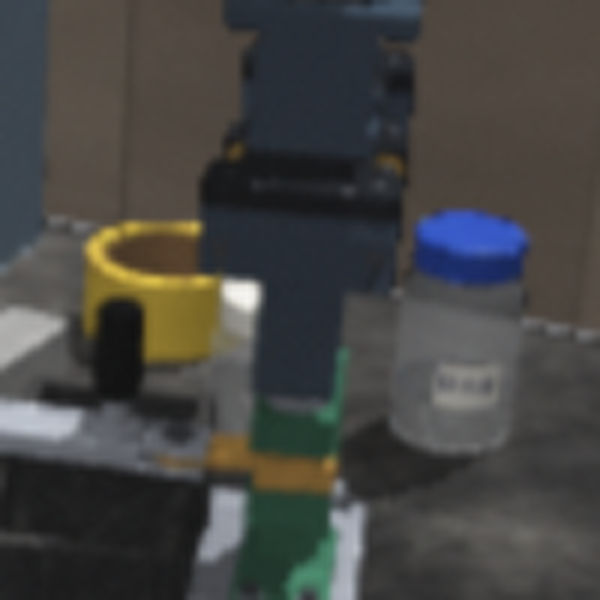

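The collar is seated: z stopped at 331.4 (expected 332) while the force rose. Now I release and rise.

```bash
python3 -m jog '[[0.0912,0,0,0,0,0,0],[0.0912,0,0,0,0,0,0],[0.0912,0,0,0,0,0,0],[0.0912,0,0,0,0,0,0],[0.0912,0,0,0,0,0,0],[0.0912,0,0,0,0,0,0]]'
python3 -m jog '[[0.0912,0,0,-0.02,0,0,0],[0.0912,0,0,-0.05,0,0,0],[0.0912,0,0,-0.05,0,0,0],[0.0912,0.03,0,-0.02,0,0,0],[0.0912,0.05,0,0,0,0,0],[0.0912,0.05,0,0,0,0,0],[0.0912,0.05,0,0,0,0,0],[0.0912,0.05,0,0,0,0,0],[0.0912,0.03,0,0,0,0,0],[0.0912,0,0,0,0,0,0]]'
python3 - <<'E'
from h import *
s=grab('scene'); cv2.imwrite('pics/s10.png',cv2.resize(s['color'][140:240,210:340],None,fx=6,fy=6,interpolation=cv2.INTER_CUBIC))
f=grab('top'); cv2.imwrite('pics/t10.png',cv2.resize(f['color'][140:230,210:320],None,fx=6,fy=6,interpolation=cv2.INTER_CUBIC))
for c in ('scene','top'):
  for l in ('lock_pin','sample_tin','mortar_cube','spanner','cube_mould'): print(c,l,[(np.round(r['location']).tolist(),round(r['p'],2)) for r in vision.find_in(c,l)[:2]])
for n,g in (('scene',s),('top',f)):
  hsv=cv2.cvtColor(g['color'],cv2.COLOR_BGR2HSV)
  m=((hsv[...,0]<8)|(hsv[...,0]>172))&(hsv[...,1]>140); P=cloud(g,m); P=P[(np.abs(P[:,0]-529)<40)&(np.abs(P[:,1]+181)<40)]
  print(n,'red',len(P),P.mean(0),P[:,2].max(),np.percentile(P[:,2],90))
print(status.state()['force'],status.state()['time_s'])
E
```

```text
time_s: 26.78
ee_pos: [528.8, -180.4, 330.3]
ee_rot: [-180.0, -0.0, 106.7]
force: [0.4, -0.2, 0.0]
gripper_width: 79.5
time_s: 28.02
ee_pos: [453.2, 70.0, 470.6]
ee_rot: [180.0, 0.0, 106.9]
force: [1.0, 0.2, -0.4]
gripper_width: 91.2
scene lock_pin [([519.0, -185.0, 157.0], 0.72)]
scene sample_tin [([400.0, -365.0, 39.0], 0.92)]
scene mortar_cube [([475.0, -416.0, 42.0], 0.75), ([439.0, -115.0, 77.0], 0.66)]
scene spanner [([363.0, 268.0, 8.0], 0.78)]
scene cube_mould [([437.0, -110.0, 76.0], 0.64), ([475.0, -128.0, 30.0], 0.26)]
top lock_pin [([492.0, -93.0, 36.0], 0.71), ([442.0, 252.0, 62.0], 0.27)]
top sample_tin [([410.0, -356.0, 40.0], 0.51), ([496.0, -86.0, 108.0], 0.2)]
top mortar_cube [([495.0, -414.0, 53.0], 0.58)]
top spanner [([494.0, -87.0, 32.0], 0.49), ([355.0, 318.0, 3.0], 0.43)]
top cube_mould [([492.0, -95.0, 35.0], 0.94)]
scene red 113 [ 521.91809592 -184.26233762  158.92428408] 174.54314383039878 173.2122166008317
top red 49 [ 526.22463659 -179.94505899  167.19389592] 177.86342889334378 175.3180207976524
[0.40352118 0.23480944 0.14804218] 28.625
```

View pics/s10.png

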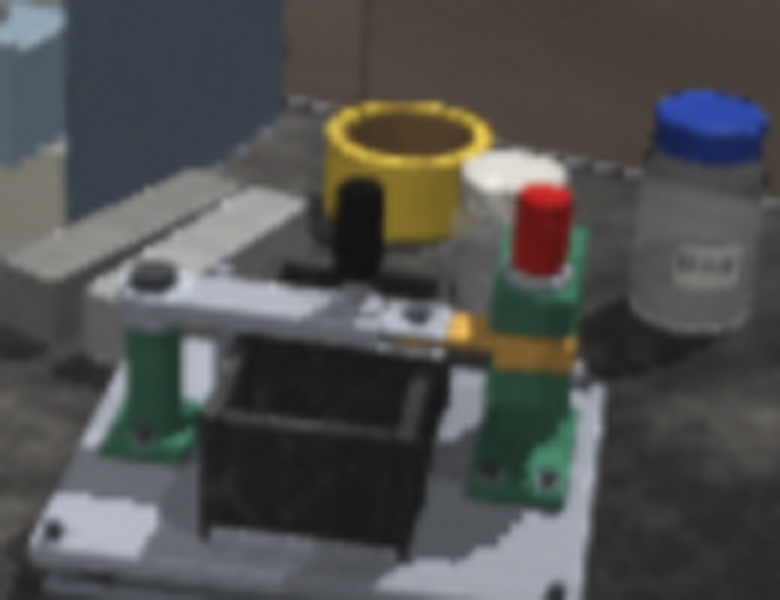

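View pics/t10.png

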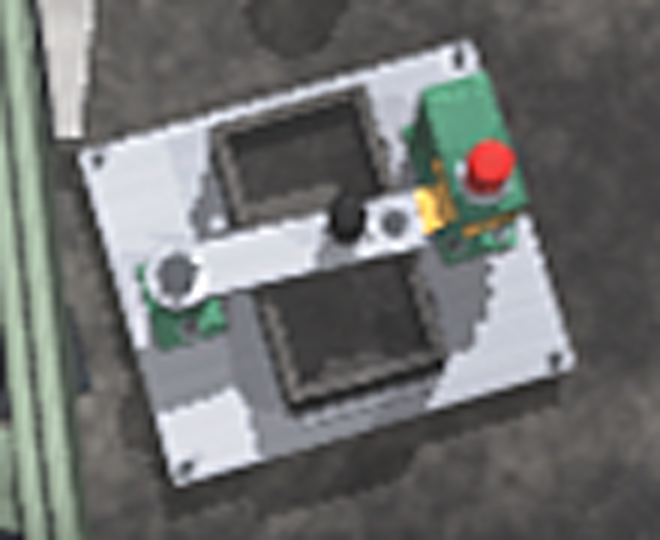

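The pin stands upright with its collar on the ear; the head top is at about 173–175 mm (expected 173). The bar is at about 0.05 rad, and the mould, tin and cube look unmoved. I hand in.

```bash
python3 -c "
from workcell import ticket; print(ticket.job_done())"
```

```text
the job is handed in; nothing more can be done
None
```

The mould is clamped and the job handed in at about 29 s; no verdict is reported. The pin is fully home through the upper ear, the eye link and the lower ear.

- **Bar:** I swung it across by its knob to about +0.05 rad, which made up for the link lying about 8.7 mm to one side. The pin then dropped straight through the eye, so no easing to and fro was needed.
- **Pressing home:** The pin went past the spring ball with readings up to about 7 N at the wrist. I stopped when the collar seated, at about 10 N with no further travel.
- **Last checks:** The pin stands upright with its head top at about 173–175 mm (173 expected), and the gripper is clear with no force on it. In the two pictures of the bar angle before the pin went in, the top and wrist cameras gave 0.05 rad. The scene camera gave 0.006 from a coarse reading; all are within the 0.09 limit.
- **Bystanders and mould:** In the scene camera, the tin, cube, spanner and mould were found within about 5 mm of where they started. In the last top view the network mislabelled several things: it put the spanner and pin on the table, and gave the mould a reading more than 30 mm off its first one. I set those aside because the scene camera's finds and the pictures showed everything in place.

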